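# Clear the jammed chute of a counting dispenser and re-zero its plate

## Task

A steel bar is jammed across the chute of the counting dispenser: push it back up the chute until it is clear of the lips, lift it out and leave it lying in the steel tray. Then take the flat-based hand tamper and press the dispenser's sprung plate squarely down, level and fully home, hold it there for a second, let the plate rise again, and stand the tamper upright on the black rubber mat. Leave everything else where it is.

Things in the scene. Friction and masses are not known exactly. Their poses are not given: they have to be found in the camera images.
- dispenser: Fixed grey dispenser. Origin: on the bench below the cup's centre; z up; the chute leaves the cup along +y, rising. Base plate x -60..60, y -63..257 mm, 12 thick. Round open cup on the z axis: inner radius 46, outer 52, rim 78 mm above the bench. Under the chute a 70 x 20 mm block at y 75 and a 50 x 40 mm post at y 220.
- chute_mouth (a point): Low end of the chute floor, on its centreline: dispenser x 0, y 58, z 84 mm; axes as the dispenser's (level). From here the floor rises along dispenser +y at 0.27 rad to the horizontal, 205 mm long up the slope, closed by a 22 mm high end wall. Side walls 22 mm high: inner half-width 31 mm for the first 30 mm of slope, widening evenly to 43 mm at 90 mm, then 43 mm to the top.
- lip_end (a point): Point of the chute floor's centreline 105 mm up the slope from chute_mouth; axes as the dispenser's. From the mouth to here a 4 mm thick lip lies on each side wall and hangs inward over the floor, its underside 22 mm off the floor, leaving a 54 mm wide open slot along the middle. Above here the chute is fully open on top.
- bar: The jammed part: dark steel square bar 76 x 14 x 14 mm, about 0.11 kg, long axis x. Origin: centre of its underside, z square to the face on the chute floor. It starts lying across the chute, its middle about 77 mm up the slope, its ends under the lips, so it cannot be lifted there. A light push (about 1 N) slides it up; friction holds it where it is left. Middle over 115 mm up the slope: clear.
- bar_mid (a point): Centre of the bar, 7 mm above its underside; axes as the bar's.
- tray: Fixed open sheet-steel tray, 140 (x) x 130 (y) x 35 mm high outside, walls and floor about 4 mm. Origin: under its centre, on the bench.
- tamper_mid (a point): Centre of the loose steel hand tamper, 50 mm above its flat underside, z along its axis. It starts standing upright on the bench. Round foot 56 mm diameter, 14 mm thick; neck 20 mm diameter from 14 to 30 mm; plain round handle 28 mm diameter from 30 to 100 mm (its top). About 0.4 kg.
- tamper: The same tamper: origin at the centre of its flat underside.
- press_plate: The dispenser's round sprung steel plate in the cup, 80 mm diameter, free to rock up to 0.16 rad either way, with light centring springs. Origin: centre of its top face, on the cup's axis, 62 mm above the bench when up (16 mm below the rim), 48 mm when fully home.
- plunger (a joint): Travel of the sprung plate: 0 up, 0.014 m fully home (hard stop). Needs about 5 N to start and about 13 N at the bottom; it rises again by itself.
- mat: Fixed black rubber mat, 150 x 150 x 5 mm. Origin: under its centre, on the bench.
- bolt: Bystander: large loose hex bolt standing on its head, head 46 mm across flats and 19 mm thick, shank 30 mm diameter, 91 mm tall. Origin: centre of its underside.
- can: Bystander: loose aluminium can, 52 mm diameter, 110 mm tall. Origin: centre of its underside.
- tub: Bystander: loose white tub with a black cap, 66 mm diameter, 75 mm tall. Origin: centre of its underside.
- carton: Bystander: loose small carton 70 (x) x 50 (y) x 45 mm. Origin: centre of its underside.
- wrench: Bystander: loose wrench lying flat, 150 mm long along its x axis, under 20 mm high. Origin: centre of its underside.
- sleeve: Bystander: loose brass sleeve, 48 mm outside diameter, 35 mm tall. Origin: centre of its underside.
Mind the look-alikes: they are no part of the job. Of the things like the mat, leave any that is red; of the rest the larger one is meant. What is shaped like the tamper but blue or red is not meant.

How it is judged:
On the way, in this order (a step that is already met when the one before it is completed fails the run):
1. the bar lies released in the tray (x of bar_mid in the frame of tray between -0.062 and 0.062 m and y of bar_mid in the frame of tray between -0.057 and 0.057 m and z of bar_mid in the frame of tray below 0.025 m and contact force between bar and the fingers below 0.3 N and linear speed of bar below 0.03 m/s), for 0.2 s.
2. the tamper holds the plate fully home (13 of 14 mm or more) and level (within 0.06 rad) (value of joint plunger above 0.013 m and angle between press_plate's own z axis and vertical below 0.06 rad and contact force between tamper and press_plate above 4 N), for 0.5 s.
At the end, for the whole second after the job is handed in: The bar rests in the tray (centre within 62 x 57 mm of the tray's, below 25 mm), the plate is back within 3 mm of its top, and the tamper stands released, at rest and upright (0.06 rad) on the mat, within 50 mm of its centre along both mat axes (all of step 1 and x of tamper in the frame of mat between -0.05 and 0.05 m and y of tamper in the frame of mat between -0.05 and 0.05 m and z of tamper in the frame of mat below 0.009 m and angle between tamper's own z axis and vertical below 0.06 rad and linear speed of tamper below 0.02 m/s and contact force between tamper and the fingers below 0.3 N and value of joint plunger below 0.003 m); the robot touches nothing.
It fails at once if a bystander (bolt, can, tub, carton, wrench or sleeve) is moved by more than 25 mm (distance of any of bolt, can, tub, carton, wrench, sleeve from where it was at the start of the episode above 0.025 m).
It also fails if it takes over 72 s, if anything falls off the work surface, if the arm or the gripper's body presses on something with over 40 N, if the wrist force passes 120 N, or if a joint passes its speed limit or range.

## Robot

A 6-joint arm with a two-finger parallel gripper is mounted at the origin on the work surface. World frame = base frame: x ahead of the robot, y to its left, z up, the work surface at z = 0. Lengths are in m, angles in rad, forces in N, time in s.
With the tool pointing down it reaches from about 0.225 to 0.875 m from the base axis. Payload 3.4 kg.
Tool frame: the origin (TCP) lies midway between the tips of the shut fingers; the grasp point (between the pads) lies 19 mm behind it (pinch_z is the distance from the TCP to the grasp point, in m); z points along the fingers, y is the line along which they close (so a half turn about z gives the same grasp; the last joint's range is limited). The gripper opens to 85 mm and grips with 20 to 120 N. Pads are 22 mm wide; open, the fingers measure 114 mm over their backs; the gripper's body (76 mm by 85 mm) begins 54 mm behind the grasp point. The pads swing forward as they close: fully open they stand 13 mm farther back than shut.
Start: joints at [-1.405, 0.276, 1.505, -0, 1.361, -0.121], TCP at [0.163, -0.552, 0.231] pointing down, gripper open.
Joint ranges: [-2.89, 2.89], [-0.75, 2.08], [0.22, 2.7], [-1.18, 4.32], [0.11, 2.71], [-2.7, 2.7]. Speed limits (rad/s): [2.57, 2.57, 3.14, 3.14, 3.14, 3.14].

## Interface

Orientations are given as a unit quaternion [w, x, y, z].
In Python, from rig import get_state, get_image, sign_off, pinch_z gives the robot as it stands.
- The arm moves only by the tool send_rows, never from a script. Its argument "steps" is one flat list of numbers, 5 for each row, row after row: the gripper's target within -1 to 1 (fully open at 1, half-way at 0, shut at -1), then the shift along the tool's x, y, z in cm, then the turn about the tool's z in degrees. In form: [gripper, x, y, z, roll, gripper, x, y, z, roll, ...]. A call has 1 to 12 rows; each row shifts and turns the commanded pose from where the row before left it, along the tool's axes as they then stand; what a row does not reach is not made up. A row lasts 1/10 s, in which the tool goes at most 50 mm and 8.59 degrees, less where a joint would pass 70% of its speed; a pose out of reach is approached as far as the arm can. A call is refused whole if a number of a shift passes 5 or a number of a turn 8.59, either way. A call with a gripper value outside its range is refused whole. The fingers move at their own pace and stop on an object; "newtons" is the grip in N (left out, the last holds). Time passes only in rows, so rows that do not move let the fingers close. It gives the time, the measured TCP pose, the force, the opening and the grip force at its end, in the units of the state.
- get_state(): the state, without advancing time (a new reading comes with each control period).
- get_image(name): name is "side" or "top"; returns a dict with "color" (480x640x3 uint8, red, green, blue), "mtx" (3x3 intrinsics, pixels), "T" (4x4, takes a point from camera to world coordinates). Camera axes: x right, y down, z forward; pixel columns grow to the right and rows downward; lengths in m; the calibration is good to about 2 mm. A picture is of the moment at which its call begins. There is no depth.
- sign_off(): hands the job in; it is judged then, once.
The state is a dict: "clock": time; "qpos": joint angles; "qd": joint speeds; "effort": joint torques, N m; "position": TCP position; "ee_rot": TCP orientation; "contact_force": force on the tool from outside, world axes, zero at the start; "moment": the same for the moment, N m; "width": finger opening in m; "gripper_force": force on a finger pad.
Only numpy, scipy, OpenCV 4.12 (cv2) and the standard library are available. Lean on these libraries where they do the work, as an engineer would, in place of code of your own. Each camera call takes 0.05 s, during which the arm holds its last target. There are 200 camera calls.

## Working session

There is one attempt and no reset: what is moved stays moved. The work goes in short steps, Python scripts to look and compute and a tool call to move; the robot and the scene stay as the last step left them, time stands still between calls to the robot, and variables do not carry over. Pictures are saved under pics/ and viewed, at most 12 in all, crops included, and the job is handed in when it is done.

Besides the shell and the picture viewer there is one more tool, called after "Call:" as name(argument=value, ...) on one line, values as JSON. send_rows: Moves the arm, as the interface text tells. Its arguments: {"type":"object","properties":{"steps":{"type":"array"},"newtons":{"type":"number"}},"required":["steps"]}

```bash
mkdir -p pics; ls
python3 - <<'E'
from rig import *
import cv2,numpy as np
s=get_state();print(s,pinch_z)
for n in("top","side"):
    im=get_image(n);cv2.imwrite(f"pics/{n}0.png",im["color"][:,:,::-1]);np.savez(f"{n}0.npz",**im);print(im["mtx"],im["T"])
E
```

```text
pics
{'clock': 0.0, 'qpos': array([-1.40495364e+00,  2.76586903e-01,  1.50617125e+00, -3.28856179e-06,
        1.36068448e+00, -1.21006510e-01]), 'qd': array([ 9.13072913e-04, -1.17756806e-03, -8.11412443e-05, -1.54941052e-03,
       -1.07987944e-03,  2.47506308e-04]), 'effort': array([ 5.91544904e-04, -4.16777623e+01, -2.45806468e+01, -7.30194733e-05,
        1.11208393e-02, -1.57485903e-05]), 'position': array([ 0.1625854 , -0.55096861,  0.23042914]), 'ee_rot': array([-9.24719202e-04,  9.89731839e-01,  1.42933660e-01, -2.23421144e-05]), 'contact_force': array([-0.71809155, -0.56099181,  0.14148905]), 'moment': array([ 0.00625561, -0.05389648,  0.00584456]), 'gripper_force': 0.0, 'width': 0.08490919176342711} 0.0187
[[555.71451247   0.         324.76217846]
 [  0.         555.71451247 225.21062999]
 [  0.           0.           1.        ]] [[ 1.53815711e-02 -9.96676705e-01  7.99934592e-02  3.68763594e-01]
 [-9.99878809e-01 -1.55244947e-02 -1.16503556e-03  3.13903533e-02]
 [ 2.40302184e-03 -7.99658446e-02 -9.96794708e-01  1.66517737e+00]
 [ 0.00000000e+00  0.00000000e+00  0.00000000e+00  1.00000000e+00]]
[[496.1452966    0.         317.18044194]
 [  0.         496.1452966  232.88200626]
 [  0.           0.           1.        ]] [[-0.91991441 -0.29991989  0.25259758  0.17629077]
 [-0.39204204  0.71625521 -0.57730539  0.73092068]
 [-0.00777896 -0.63010041 -0.7764747   1.02035791]
 [ 0.          0.          0.          1.        ]]
```

View pics/top0.png

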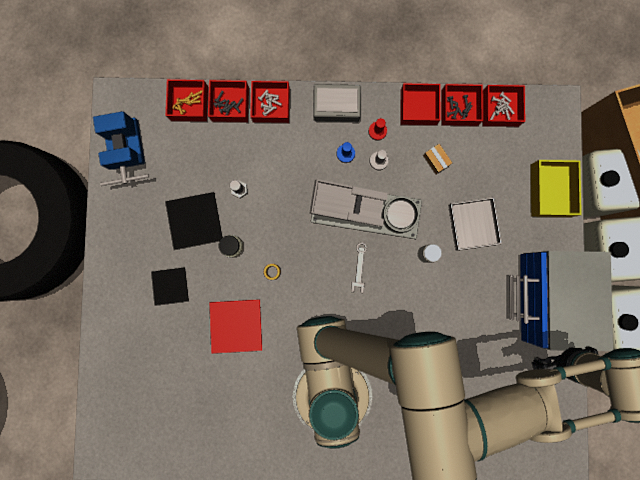

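View pics/side0.png

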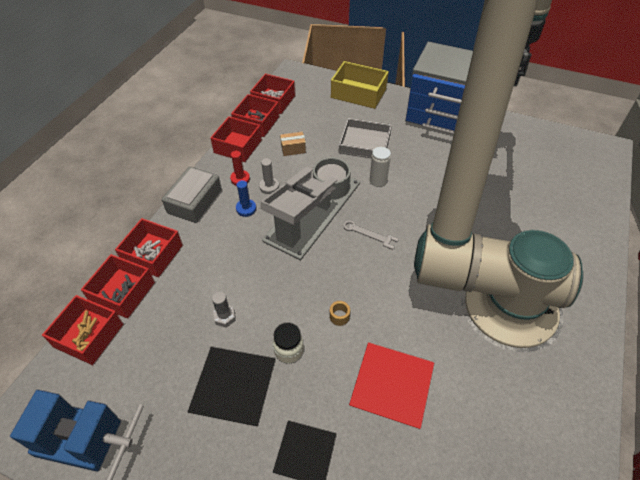

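The top view shows these candidates:
- **Tamper:** steel at (379,159), blue at (346,152), red at (378,128). The steel one is meant. The bolt at (238,188) is a bystander.
- **Mat:** large black at (193,220), small black at (170,286), red at (235,326). The large black one is meant.
- **Tray:** steel tray at (475,224), not the yellow bin at (555,188).

I'll confirm in an enlarged crop.

```bash
cat > h.py <<'E'
import numpy as np,cv2
def ray(im,px,z):
    K,T=im["mtx"],im["T"]; d=T[:3,:3]@np.linalg.solve(K,[px[0],px[1],1.]);o=T[:3,3]
    return o+d*(z-o[2])/d[2]
def proj(im,p):
    T=im["T"];q=im["mtx"]@(T[:3,:3].T@(np.asarray(p)-T[:3,3]));return q[:2]/q[2]
def crop(im,x0,y0,x1,y1,s,name):
    c=cv2.resize(im["color"][y0:y1,x0:x1],None,fx=s,fy=s,interpolation=cv2.INTER_CUBIC)
    cv2.imwrite(name,c[:,:,::-1])
E
python3 - <<'E'
from h import *
t=dict(np.load("top0.npz"));s=dict(np.load("side0.npz"))
a=cv2.resize(t["color"][110:260,300:510],None,fx=3.8,fy=3.8,interpolation=cv2.INTER_CUBIC)
cv2.imwrite("pics/c1.png",a[:,:,::-1])
crop(s,225,110,425,260,4,"pics/c2.png")
for n,px,z in [("mat",(193,220),.005),("cup",(400,214),.078),("tray",(475,224),.035),("tam",(379,159),.1)]:print(n,ray(t,px,z))
g=t["color"].max(2)
_,l,st,c=cv2.connectedComponentsWithStats((g<35).astype(np.uint8))
for i in range(1,len(st)):
    if st[i][4]>800:print(st[i],c[i],cv2.minAreaRect(np.argwhere(l==i)[:,::-1].astype(np.float32)))
E
```

```text
mat [0.51151029 0.42461617 0.005     ]
cup [ 0.53178354 -0.18594046  0.078     ]
tray [ 0.51005492 -0.41291011  0.035     ]
tam [ 0.68629823 -0.12227373  0.1       ]
[   0  141   88  160 8948] [ 44.65824765 221.94848011] ((43.49999237060547, 220.49996948242188), (86.99998474121094, 158.99996948242188), 0.0)
[ 166  192   57   57 2402] [193.75062448 220.40965862] ((193.79598999023438, 220.6280059814453), (49.461830139160156, 49.640716552734375), 79.69515228271484)
[ 152  268   37   37 1124] [169.66192171 285.8594306 ] ((169.5975799560547, 285.8780517578125), (33.681617736816406, 33.681617736816406), 83.6598129272461)
```

View pics/c1.png

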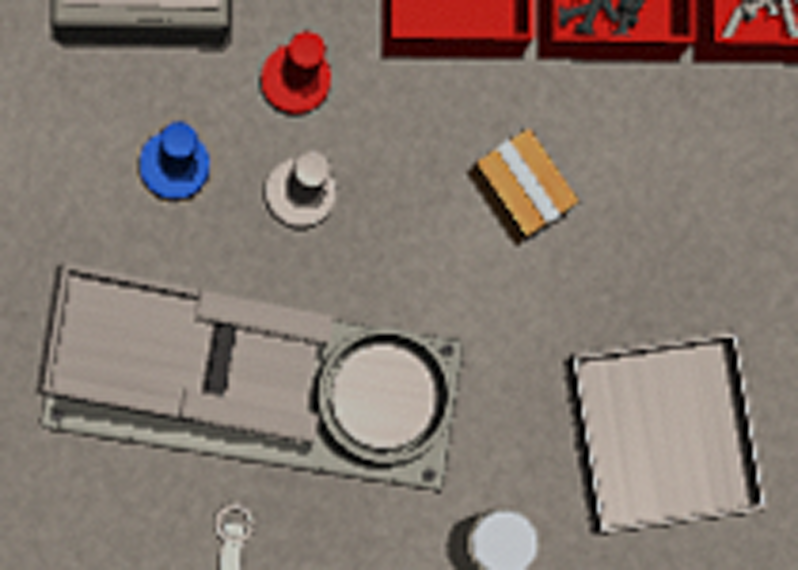

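View pics/c2.png

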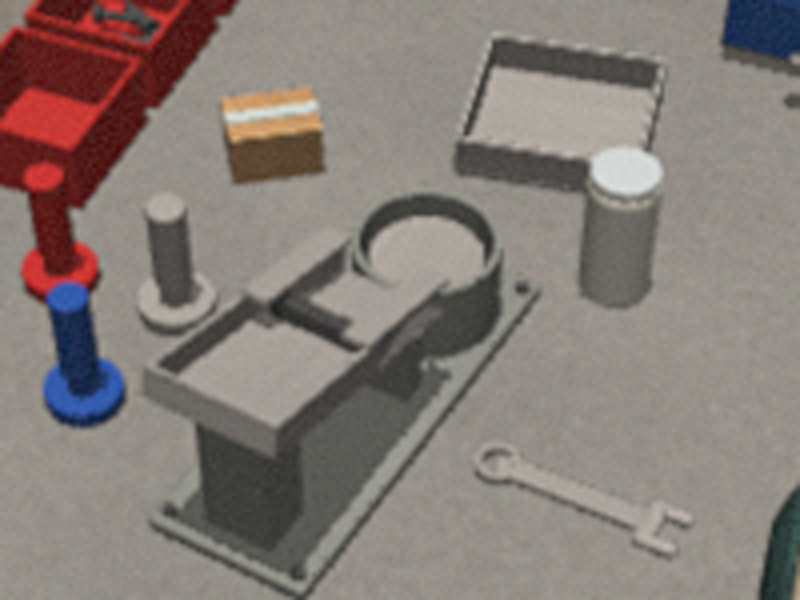

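The crop shows the steel tamper with its foot at (300,190) and top at (312,168). The dark bar lies across the chute at about (220,357), and the steel tray is at (665,433). The side view agrees. Next I'll work out the poses.

```bash
cat >> h.py <<'E'
def R(a):return np.array([[np.cos(a),-np.sin(a)],[np.sin(a),np.cos(a)]])
def yaw(s):
    from scipy.spatial.transform import Rotation as Ro
    w,x,y,z=s["ee_rot"];m=Ro.from_quat([x,y,z,w]).as_matrix();return np.arctan2(m[1,0],m[0,0]),m
def delta(target,tyaw=None):
    """cm in the present tool axes, and roll in degrees"""
    from rig import get_state
    s=get_state();a,m=yaw(s);d=m.T@(np.asarray(target)-s["position"])*100
    r=0 if tyaw is None else np.degrees((a-tyaw+np.pi)%(2*np.pi)-np.pi)
    print("tgt",np.round(target,3),"delta cm",d.round(2),"roll",round(r,2),"yaw",round(a,3),"tool x",m[:2,0].round(3))
E
python3 - <<'E'
from h import *
from scipy.optimize import least_squares
t=dict(np.load("top0.npz"));s=dict(np.load("side0.npz"))
c1=lambda x,y:((x+.5)/3.8-.5+300,(y+.5)/3.8-.5+110)
c2=lambda x,y:((x+.5)/4-.5+225,(y+.5)/4-.5+110)
# dispenser: known points -> pixels
P=[([60,-63,12],t,c1(460,338)),([-60,-63,12],t,c1(441,490)),([-60,257,12],t,c1(42,428)),([0,0,78],t,c1(383,399)),
   ([-60,-63,12],s,c2(540,288)),([-60,257,12],s,c2(302,594)),([60,257,12],s,c2(153,518)),([0,0,78],s,c2(429,240))]
f=lambda v:np.concatenate([proj(im,np.r_[v[:2]+R(v[2])@np.array(p[:2])/1000,p[2]/1000])-px for p,im,px in P])
r=least_squares(f,[.53,-.18,-.15]);print("disp",r.x,r.fun.round(1))
v=r.x
for q in [c1(222,320),c1(215,393)]:
    w=ray(t,q,.118);d=R(v[2]).T@(w[:2]-v[:2]);print("bar",w,d)
print("tamper",ray(t,c1(312,168),.1),ray(t,c1(300,190),.012),ray(s,c2(166,208),.1),ray(s,c2(177,302),.012))
cs=np.array([ray(t,c1(*p),.035)[:2] for p in[(570,355),(737,337),(763,508),(598,533)]]);print("tray",cs.mean(0),cs)
cs=np.array([ray(s,c2(*p),.035)[:2] for p in[(495,38),(664,62),(645,0)]][:2]);print(cs)
print("mat",ray(t,(193.8,220.5),.005))
# mat in side view
g=s["color"].max(2);_,l,st,c=cv2.connectedComponentsWithStats((g[330:440,180:290]<35).astype(np.uint8))
i=1+st[1:,4].argmax();M=cv2.minAreaRect(np.argwhere(l==i)[:,::-1].astype(np.float32));print("mat side",ray(s,np.array(M[0])+[180,330],.005))
print("can",ray(t,c1(503,540),.11))
E
```

```text
disp [ 0.53330584 -0.18864347 -0.13896184] [ 0.9  0.7  0.2  0.2 -0.9  0.   0.5 -1.1  0.9 -0.8  0.7  0.7 -1.3  0.5
 -0.2  0.2]
bar [ 0.58267892 -0.06246784  0.118     ] [0.03141992 0.13179826]
bar [ 0.52842408 -0.05788661  0.118     ] [-0.0229465   0.12882022]
tamper [ 0.70134165 -0.12997719  0.1       ] [ 0.70220313 -0.12965884  0.012     ] [ 0.70060441 -0.1285263   0.1       ] [ 0.69950373 -0.12656872  0.012     ]
tray [ 0.51134077 -0.41338122] [[ 0.57098761 -0.33832073]
 [ 0.58712205 -0.46834527]
 [ 0.45427476 -0.48726788]
 [ 0.43297866 -0.359591  ]]
[[ 0.58683516 -0.46270499]
 [ 0.45548833 -0.48529485]]
mat [0.51004364 0.42216825 0.005     ]
mat side [0.46171386 0.29606061 0.005     ]
can [ 0.42378819 -0.27159974  0.11      ]
```

```bash
cat >> h.py <<'E'
D=np.array([.5333,-.1886,-.139])
def disp(x,y,z):return np.r_[D[:2]+R(D[2])@np.array([x,y])/1000,z/1000]
E
python3 - <<'E'
from h import *
delta(disp(0,91.7,200),D[2]);delta(disp(0,91.7,101),D[2]);delta(disp(0,178.5,125),D[2])
E
```

```text
tgt [ 0.546 -0.098  0.2  ] delta cm [ 49.6  -32.62   3.11] roll 24.4 yaw 0.287 tool x [0.959 0.283]
tgt [ 0.546 -0.098  0.101] delta cm [ 49.6  -32.61  13.01] roll 24.4 yaw 0.287 tool x [0.959 0.283]
tgt [ 0.558 -0.012  0.125] delta cm [ 53.18 -40.52  10.63] roll 24.4 yaw 0.287 tool x [0.959 0.283]
```

Call:
send_rows(steps=[-1, 4.1, -2.7, 0, 0, -1, 4.1, -2.7, 0, 0, -1, 4.1, -2.7, 0, 0, -1, 4.1, -2.7, 0, 0, -1, 4.1, -2.7, 0, 0, -1, 4.1, -2.7, 0, 0, -1, 4.1, -2.7, 0, 0, -1, 4.1, -2.7, 0, 0, -1, 4.1, -2.7, 0, 0, -1, 4.1, -2.7, 0, 0, -1, 4.1, -2.7, 0, 0, -1, 4.1, -2.7, 0, 0], newtons=40)

```text
clock: 1.3
position: [0.5437, -0.0997, 0.231]
ee_rot: [0.0, 0.99, 0.143, -0.0]
contact_force: [0.3, -0.6, -0.6]
width: -0.0002
gripper_force: 0.0
```

Call:
send_rows(steps=[-1, 0, 0, 0, 8, -1, 0, 0, 0, 8, -1, 0, 0, 0, 8, -1, 0, 0, 0, 0.4, -1, 0, 0, 0, 0])

```text
clock: 1.8
position: [0.5427, -0.1015, 0.231]
ee_rot: [-0.0, 0.998, -0.068, -0.0]
contact_force: [-0.2, 0.5, -0.6]
width: 0.0001
gripper_force: 0.0
```

Run:
```python
from h import *
delta(disp(0,91.7,200),D[2]);delta(disp(0,91.7,101),D[2])
```

```text
tgt [ 0.546 -0.098  0.2  ] delta cm [ 0.28 -0.42  3.1 ] roll 0.15 yaw -0.136 tool x [ 0.991 -0.136]
tgt [ 0.546 -0.098  0.101] delta cm [ 0.29 -0.42 13.  ] roll 0.15 yaw -0.136 tool x [ 0.991 -0.136]
```

Call:
send_rows(steps=[-1, 0.3, -0.4, 3, 0, -1, 0, 0, 3, 0, -1, 0, 0, 3, 0, -1, 0, 0, 2, 0, -1, 0, 0, 1, 0, -1, 0, 0, 0.5, 0, -1, 0, 0, 0.3, 0, -1, 0, 0, 0.2, 0, -1, 0, 0, 0, 0])

```text
clock: 2.7
position: [0.5469, -0.0982, 0.102]
ee_rot: [0.0, 0.998, -0.069, 0.001]
contact_force: [0.4, 0.2, 0.6]
width: -0.0001
gripper_force: 0.0
```

Run:
```python
from h import *
from rig import get_image
a=get_image("top");b=get_image("side")
A=cv2.resize(a["color"][165:245,300:420],(480,320),interpolation=cv2.INTER_CUBIC)
B=cv2.resize(b["color"][140:260,240:370],(520,480),interpolation=cv2.INTER_CUBIC)[:,:]
B=cv2.resize(B,(347,320));cv2.imwrite("pics/p1.png",np.hstack([A[:,:440],B])[:,:,::-1])
```

```text
(no output)
```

View pics/p1.png

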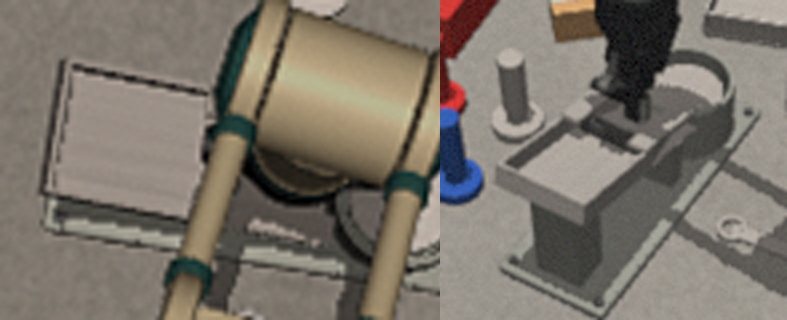

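The fingers are in the slot just below the bar, in the right-hand view at about (637,108). Next I push it up the slope.

Call:
send_rows(steps=[-1, 0, -0.72, -0.2, 0, -1, 0, -0.72, -0.2, 0, -1, 0, -0.72, -0.2, 0, -1, 0, -0.72, -0.2, 0, -1, 0, -0.72, -0.2, 0, -1, 0, -0.72, -0.2, 0, -1, 0, -0.72, -0.2, 0, -1, 0, -0.72, -0.2, 0, -1, 0, -0.72, -0.2, 0, -1, 0, -0.72, -0.2, 0, -1, 0, -0.72, -0.2, 0, -1, 0, -0.72, -0.2, 0])

```text
clock: 4.0
position: [0.5585, -0.012, 0.1255]
ee_rot: [0.0, 0.998, -0.069, 0.0]
contact_force: [-0.3, -1.6, 1.3]
width: -0.0001
gripper_force: 1.1
```

Call:
send_rows(steps=[-1, 0, 0.5, 0, 0, -1, 0, 0, -3, 0, -1, 0, 4, -4, 0, -1, 0, 4, 0, 0, -1, 0, 4, 0, 0, -1, 4, 4, 0, 0, -1, 4, 0, 0, 0, -1, 4, 0, 0, 0, -1, 0, 0, 0, 0])

```text
clock: 4.9
position: [0.6554, -0.1841, 0.1889]
ee_rot: [-0.0, 0.998, -0.07, 0.001]
contact_force: [-0.7, 0.5, -0.2]
width: 0.0
gripper_force: 0.0
```

Run:
```python
from h import *
from rig import get_image
a=get_image("top");b=get_image("side");np.savez("top1.npz",**a);np.savez("side1.npz",**b)
A=cv2.resize(a["color"][165:245,300:400],(400,320),interpolation=cv2.INTER_CUBIC)
B=cv2.resize(b["color"][150:230,250:350],(400,320),interpolation=cv2.INTER_CUBIC)
cv2.imwrite("pics/p2.png",np.hstack([A,B])[:,:,::-1])
```

```text
(no output)
```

View pics/p2.png

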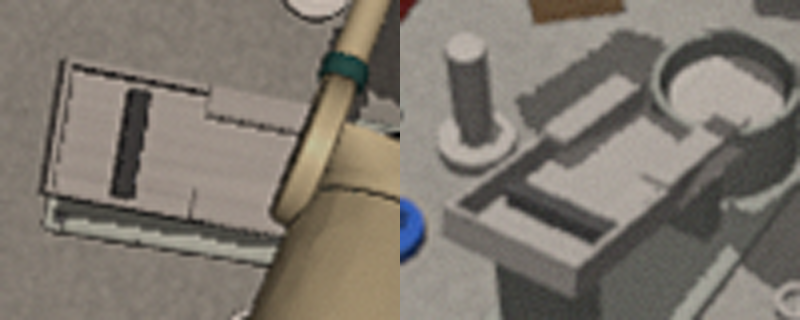

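The bar is clear and in the open part of the chute, square across it, at about (131,144) in the top crop. Now I'll locate it.

Run:
```python
from h import *
for n,(x0,y0,x1,y1) in [("top1",(322,180,342,220))]:
    t=dict(np.load(n+".npz"));g=t["color"][y0:y1,x0:x1].max(2)
    _,l,st,c=cv2.connectedComponentsWithStats((g<75).astype(np.uint8))
    print(st)
    i=1+st[1:,4].argmax();M=cv2.minAreaRect(np.argwhere(l==i)[:,::-1].astype(np.float32));print(M)
    px=c[i]+[x0,y0];w=ray(t,px,.135);d=R(D[2]).T@(w[:2]-D[:2]);print(px,w,d)
    bx=cv2.boxPoints(M)+[x0,y0]
    for p in bx: print((R(D[2]).T@(ray(t,p,.135)[:2]-D[:2])).round(4))
```

```text
[[  0   0  20  40 591]
 [  0   2   2   1   2]
 [  3   3   4   1   4]
 [  8   4   4   1   4]
 [ 14   5   6   2   6]
 [  6   7  10  28 155]
 [  0  35  20   5  38]]
((10.324323654174805, 20.554054260253906), (5.753964424133301, 26.961435317993164), 9.462322235107422)
[332.28387097 200.50967742] [0.56057801 0.00980824 0.135     ] [-0.00047511  0.20027405]
[-0.038   0.2085]
[0.0372 0.2077]
[0.037  0.1917]
[-0.0382  0.1926]
```

Run:
```python
from h import *
delta(disp(0,200,190),D[2]);delta(disp(0,200,131),D[2])
```

```text
tgt [0.561 0.009 0.19 ] delta cm [-11.57 -17.78  -0.03] roll -0.01 yaw -0.139 tool x [ 0.99  -0.139]
tgt [0.561 0.009 0.131] delta cm [-11.55 -17.78   5.87] roll -0.01 yaw -0.139 tool x [ 0.99  -0.139]
```

Call:
send_rows(steps=[-0.4, -2.3, -3.6, 0, 0, -0.4, -2.3, -3.6, 0, 0, -0.4, -2.3, -3.6, 0, 0, -0.4, -2.3, -3.5, 0, 0, -0.4, -2.3, -3.5, 0, 0, -0.4, 0, 0, 1.5, 0, -0.4, 0, 0, 1.5, 0, -0.4, 0, 0, 1.2, 0, -0.4, 0, 0, 0.8, 0, -0.4, 0, 0, 0.4, 0, -0.4, 0, 0, 0.3, 0, -0.4, 0, 0, 0, 0], newtons=40)

```text
clock: 6.2
position: [0.5619, 0.0093, 0.1335]
ee_rot: [0.0, 0.998, -0.07, -0.0]
contact_force: [0.2, -1.2, -0.2]
width: 0.0256
gripper_force: 0.0
```

Run:
```python
from h import *
delta(disp(0,200,131),D[2])
```

```text
tgt [0.561 0.009 0.131] delta cm [-0.09 -0.01  0.25] roll -0.03 yaw -0.14 tool x [ 0.99  -0.139]
```

Call:
send_rows(steps=[-0.4, 0, 0, 0.15, 0, -0.4, 0, 0, 0.15, 0, -0.4, 0, 0, 0, 0, -1, 0, 0, 0, 0, -1, 0, 0, 0, 0, -1, 0, 0, 0, 0, -1, 0, 0, 0, 0])

```text
clock: 6.9
position: [0.562, 0.0094, 0.1309]
ee_rot: [0.0, 0.998, -0.069, 0.0]
contact_force: [-0.6, -0.3, 2.0]
width: 0.0131
gripper_force: 37.7
```

Call:
send_rows(steps=[-1, 0, 0, -0.5, 0, -1, 0, 0, -1, 0, -1, 0, 0, -2, 0, -1, 0, 0, -2, 0, -1, 0, 0, -2, 0, -1, 0, 0, 0, 0])

```text
clock: 7.5
position: [0.5639, 0.0094, 0.2091]
ee_rot: [0.0, 0.998, -0.069, 0.004]
contact_force: [-0.7, 0.7, -0.8]
width: 0.0126
gripper_force: 37.2
```

Run:
```python
from h import *
from rig import get_image
delta([.511,-.413,.206]);delta([.511,-.413,.206],.15)
b=get_image("side");cv2.imwrite("pics/p3.png",cv2.resize(b["color"][90:230,230:370],(560,560),interpolation=cv2.INTER_CUBIC)[:,:,::-1])
```

```text
tgt [ 0.511 -0.413  0.206] delta cm [ 0.61 42.57  0.3 ] roll 0 yaw -0.139 tool x [ 0.99  -0.139]
tgt [ 0.511 -0.413  0.206] delta cm [ 0.61 42.57  0.3 ] roll -16.56 yaw -0.139 tool x [ 0.99  -0.139]
```

View pics/p3.png

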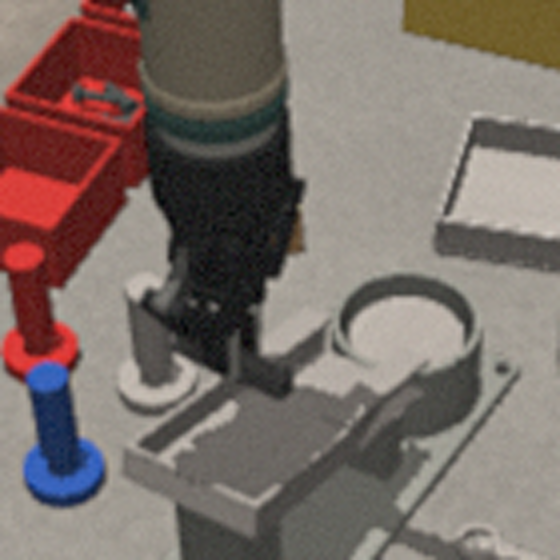

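The bar is lifted and held between the fingers, at about (265,378). Next is the tray.

Call:
send_rows(steps=[-1, 0, 4, 0, 0, -1, 0, 4, 0, 0, -1, 0, 4, 0, 0, -1, 0, 4, 0, 0, -1, 0, 4, 0, 0, -1, 0, 4, 0, 0, -1, 0, 4, 0, 0, -1, 0, 4, 0, 0, -1, 0.3, 4, 0, 0, -1, 0.3, 4, 0, 0, -1, 0, 2.6, 0, 0, -1, 0, 0, 0, 0])

```text
clock: 8.75
position: [0.5074, -0.4168, 0.2034]
ee_rot: [0.0, 0.997, -0.071, -0.001]
contact_force: [-0.6, -0.0, -1.8]
width: 0.0131
gripper_force: 37.3
```

Call:
send_rows(steps=[-1, 0, 0, 0, -8, -1, 0, 0, 0, -8, -1, 0, 0, 4, 0, -1, 0, 0, 4, 0, -1, 0, 0, 4, 0, -1, 0, 0, 3, 0, -1, 0, 0, 2, 0, -1, 0, 0, 0, 0])

```text
clock: 9.55
position: [0.5063, -0.4096, 0.0313]
ee_rot: [-0.004, 0.998, 0.07, -0.003]
contact_force: [-0.5, 0.0, -0.8]
width: 0.0132
gripper_force: 37.4
```

Run:
```python
from h import *
from rig import get_image
delta([.511,-.413,.022],.15)
b=get_image("side");cv2.imwrite("pics/p4.png",cv2.resize(b["color"][80:180,310:430],(720,600),interpolation=cv2.INTER_CUBIC)[:,:,::-1])
```

```text
tgt [ 0.511 -0.413  0.022] delta cm [0.42 0.41 0.92] roll -0.53 yaw 0.141 tool x [0.99 0.14]
```

View pics/p4.png

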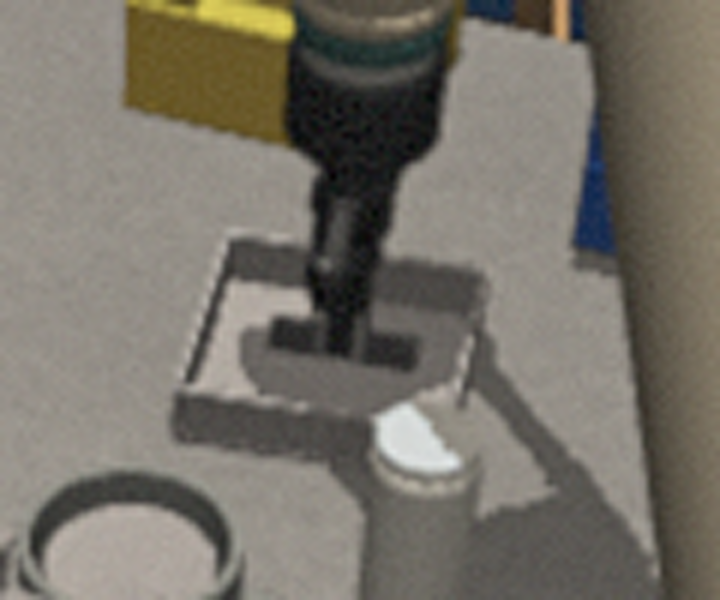

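The bar is level over the tray floor, at about (345,345). I'll lower it until it touches, then release it.

Call:
send_rows(steps=[-1, 0.3, 0.3, 0.5, 0, -1, 0, 0, 0.4, 0, -1, 0, 0, 0.2, 0, -1, 0, 0, 0.1, 0, -1, 0, 0, 0, 0])

```text
clock: 10.1
position: [0.5122, -0.4158, 0.024]
ee_rot: [0.0, 0.998, 0.07, 0.0]
contact_force: [0.4, 0.4, -1.0]
width: 0.0132
gripper_force: 37.4
```

Call:
send_rows(steps=[-1, 0, 0, 0.2, 0, -1, 0, 0, 0.2, 0, -1, 0, 0, 0.2, 0, -1, 0, 0, 0.1, 0, -1, 0, 0, 0, 0, -1, 0, 0, 0, 0])

```text
clock: 10.7
position: [0.5121, -0.4158, 0.0166]
ee_rot: [0.0, 0.998, 0.07, -0.0]
contact_force: [0.3, 0.2, -1.2]
width: 0.0129
gripper_force: 37.4
```

Call:
send_rows(steps=[-1, 0, 0, 0.2, 0, -1, 0, 0, 0.1, 0, -1, 0, 0, 0, 0, -0.6, 0, 0, 0, 0, -0.3, 0, 0, 0, 0, -0.3, 0, 0, 0, 0])

```text
clock: 11.3
position: [0.5123, -0.4159, 0.014]
ee_rot: [0.0, 0.998, 0.07, 0.0]
contact_force: [-0.1, -0.5, -1.4]
width: 0.03
gripper_force: 0.0
```

Call:
send_rows(steps=[-0.3, 0, 0, -2, 0, -0.3, 0, 0, -4, 0, -0.3, 0, 0, -5, 0, -0.3, 0, 0, -5, 0, -0.3, 0, 0, -3, 0, -0.1, 0, 0, 0, 0])

```text
clock: 11.9
position: [0.5144, -0.418, 0.2103]
ee_rot: [0.005, 0.998, 0.07, 0.004]
contact_force: [0.9, -0.1, 0.3]
width: 0.0384
gripper_force: 0.0
```

Run:
```python
from h import *
from rig import get_image
T=[.7010,-.1290]
delta(T+[.2],D[2]);delta(T+[.055],D[2])
b=get_image("side");t=get_image("top")
g=b["color"].max(2)[120:155,335:395];_,l,st,c=cv2.connectedComponentsWithStats((g<60).astype(np.uint8))
for i in range(1,len(st)):
    if st[i,4]>30:print(st[i],ray(b,c[i]+[335,120],.011))
```

```text
tgt [ 0.701 -0.129  0.2  ] delta cm [ 22.51 -26.01   0.94] roll 16.0 yaw 0.14 tool x [0.99 0.14]
tgt [ 0.701 -0.129  0.055] delta cm [ 22.4  -26.16  15.44] roll 16.0 yaw 0.14 tool x [0.99 0.14]
[ 19  17  23   9 112] [ 0.51219415 -0.41241886  0.011     ]
```

The bar rests in the tray at about (0.512,-0.412). Next is the steel tamper.

Call:
send_rows(steps=[0.1, 2.8, -3.2, 0, 0, 0.1, 2.8, -3.2, 0, 0, 0.1, 2.8, -3.2, 0, 0, 0.1, 2.8, -3.3, 0, 0, 0.1, 2.8, -3.3, 0, 0, 0.1, 2.8, -3.3, 0, 0, 0.1, 2.8, -3.3, 0, 0, 0.1, 2.8, -3.2, 0, 0, 0.1, 0, 0, 0, 8, 0.1, 0, 0, 0, 8, 0.1, 0, 0, 0, 0, 0.1, 0, 0, 0, 0])

```text
clock: 13.2
position: [0.6968, -0.1269, 0.2017]
ee_rot: [-0.0, 0.998, -0.068, -0.002]
contact_force: [-0.2, 0.1, -0.1]
width: 0.0474
gripper_force: 0.0
```

Run:
```python
from h import *
T=[.7010,-.1290]
delta(T+[.056],D[2])
```

```text
tgt [ 0.701 -0.129  0.056] delta cm [ 0.49  0.16 14.57] roll 0.15 yaw -0.136 tool x [ 0.991 -0.136]
```

Call:
send_rows(steps=[0.1, 0.45, 0.15, 0, 0, 0.1, 0, 0, 3, 0, 0.1, 0, 0, 3, 0, 0.1, 0, 0, 3, 0, 0.1, 0, 0, 3, 0, 0.1, 0, 0, 1.5, 0, 0.1, 0, 0, 1, 0, 0.1, 0, 0, 0, 0, 0.1, 0, 0, 0, 0], newtons=70)

```text
clock: 14.1
position: [0.7028, -0.1295, 0.0599]
ee_rot: [0.0, 0.998, -0.069, 0.001]
contact_force: [-0.6, 0.8, 0.1]
width: 0.0468
gripper_force: 0.0
```

Run:
```python
from h import *
from rig import get_image
delta([.7010,-.1290,.056],D[2])
a=get_image("top");b=get_image("side")
B=cv2.resize(b["color"][110:210,220:320],(500,500),interpolation=cv2.INTER_CUBIC)
cv2.imwrite("pics/p5.png",B[:,:,::-1])
```

```text
tgt [ 0.701 -0.129  0.056] delta cm [-0.19 -0.03  0.39] roll 0.0 yaw -0.139 tool x [ 0.99  -0.139]
```

View pics/p5.png

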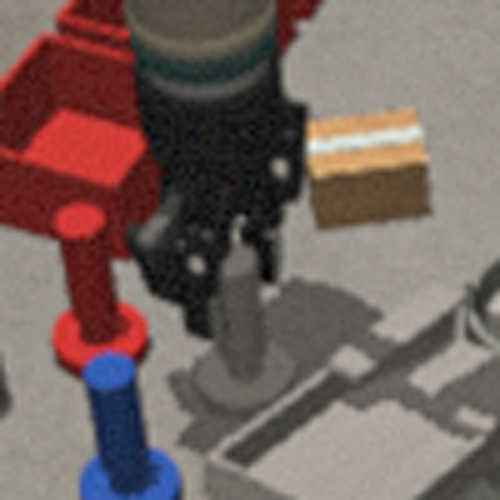

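The fingers straddle the steel tamper's handle at about (240,290), so I close on it.

Call:
send_rows(steps=[0.1, -0.2, 0, 0.4, 0, -1, 0, 0, 0, 0, -1, 0, 0, 0, 0, -1, 0, 0, 0, 0, -1, 0, 0, 0, 0, -1, 0, 0, -0.5, 0, -1, 0, 0, -2, 0, -1, 0, 0, -4, 0, -1, 0, 0, -4, 0, -1, 0, 0, -2, 0, -1, 0, 0, 0, 0])

```text
clock: 15.3
position: [0.702, -0.1291, 0.1834]
ee_rot: [0.001, 0.998, -0.069, 0.004]
contact_force: [0.6, 0.9, -3.2]
width: 0.0268
gripper_force: 69.3
```

Run:
```python
from h import *
from rig import *
print(get_state()["moment"])
delta(disp(0,0,180),D[2])
b=get_image("side");np.savez("s2.npz",**b);crop(b,210,60,330,180,5,"pics/p6.png")
```

```text
[-0.06318187 -0.06837369  0.05579007]
tgt [ 0.533 -0.189  0.18 ] delta cm [-15.89   8.23   0.23] roll -0.0 yaw -0.139 tool x [ 0.99  -0.139]
```

View pics/p6.png

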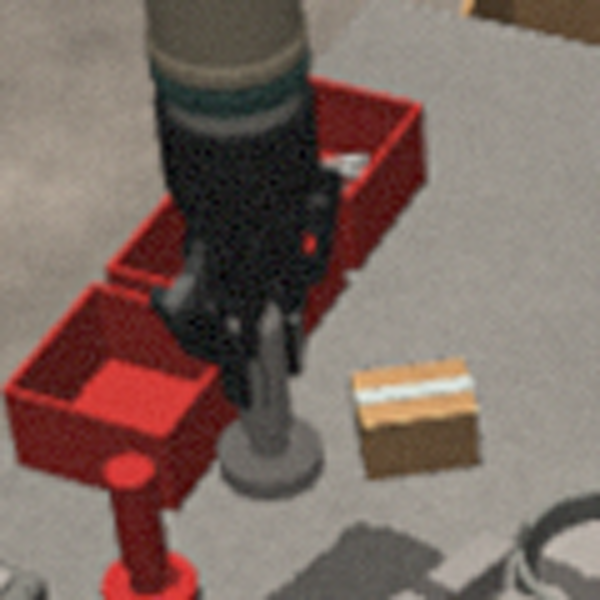

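The tamper is lifted and looks upright, with its foot at (272,455) in the crop. I'll check its offset from the TCP.

Run:
```python
from h import *
b=dict(np.load("s2.npz"))
print(ray(b,(210+272/5,60+450/5),.1834-.056+.012))
g=b["color"][135:165,245:280].astype(int);print(ray(b,(210+267/5,60+330/5),.1834-.01))
```

```text
[ 0.70266909 -0.1301465   0.1394    ]
[ 0.72812823 -0.18117966  0.1734    ]
```

Call:
send_rows(steps=[-1, -3.2, 1.65, 0, 0, -1, -3.2, 1.65, 0, 0, -1, -3.2, 1.65, 0, 0, -1, -3.2, 1.65, 0, 0, -1, -3.1, 1.6, 0, 0, -1, 0, 0, 0, 0, -1, 0, 0, 0, 0])

```text
clock: 16.05
position: [0.5295, -0.1876, 0.1777]
ee_rot: [-0.001, 0.998, -0.07, -0.002]
contact_force: [0.2, -0.4, -3.7]
width: 0.0265
gripper_force: 69.6
```

Run:
```python
from h import *
delta(disp(0,0,180),D[2])
```

```text
tgt [ 0.533 -0.189  0.18 ] delta cm [ 0.39  0.05 -0.23] roll -0.09 yaw -0.141 tool x [ 0.99 -0.14]
```

Call:
send_rows(steps=[-1, 0.38, 0.05, 0, 0, -1, 0, 0, 1.5, 0, -1, 0, 0, 1.5, 0, -1, 0, 0, 1.2, 0, -1, 0, 0, 0.6, 0, -1, 0, 0, 0.4, 0, -1, 0, 0, 0.3, 0, -1, 0, 0, 0, 0, -1, 0, 0, 0, 0], newtons=90)

```text
clock: 16.95
position: [0.5351, -0.1892, 0.1251]
ee_rot: [0.0, 0.998, -0.069, 0.0]
contact_force: [0.2, -1.2, -3.6]
width: 0.0258
gripper_force: 88.6
```

Run:
```python
from h import *
delta(disp(0,0,104),D[2])
```

```text
tgt [ 0.533 -0.189  0.104] delta cm [-0.19 -0.03  2.11] roll -0.0 yaw -0.139 tool x [ 0.99  -0.139]
```

Call:
send_rows(steps=[-1, -0.2, 0, 0.3, 0, -1, 0, 0, 0.3, 0, -1, 0, 0, 0.3, 0, -1, 0, 0, 0.3, 0, -1, 0, 0, 0.2, 0, -1, 0, 0, 0, 0])

```text
clock: 17.55
position: [0.5329, -0.1888, 0.1111]
ee_rot: [0.0, 0.998, -0.069, 0.0]
contact_force: [-0.9, 1.5, 3.1]
width: 0.0264
gripper_force: 88.8
```

Call:
send_rows(steps=[-1, 0, 0, 0.2, 0, -1, 0, 0, 0.2, 0, -1, 0, 0, 0.2, 0, -1, 0, 0, 0.1, 0, -1, 0, 0, 0, 0])

```text
clock: 18.05
position: [0.533, -0.1888, 0.1043]
ee_rot: [0.0, 0.998, -0.069, 0.0]
contact_force: [-1.5, 0.5, 8.1]
width: 0.0262
gripper_force: 89.2
```

Call:
send_rows(steps=[-1, 0, 0, 0.1, 0, -1, 0, 0, 0.1, 0, -1, 0, 0, 0.1, 0, -1, 0, 0, 0, 0])

```text
clock: 18.45
position: [0.5332, -0.1889, 0.1027]
ee_rot: [0.0, 0.998, -0.069, 0.001]
contact_force: [-3.9, 1.3, 14.1]
width: 0.026
gripper_force: 90.4
```

Call:
send_rows(steps=[-1, 0, 0, 0.1, 0, -1, 0, 0, 0, 0, -1, 0, 0, 0, 0, -1, 0, 0, 0, 0])

```text
clock: 18.85
position: [0.5333, -0.1889, 0.1026]
ee_rot: [0.001, 0.998, -0.069, 0.001]
contact_force: [-4.6, 2.7, 18.8]
width: 0.0263
gripper_force: 90.9
```

Run:
```python
from h import *
from rig import *
s=get_state();print(s["contact_force"],s["moment"],s["position"])
b=get_image("side");crop(b,270,120,370,210,6,"pics/p7.png")
```

```text
[-4.61518401  2.73907648 18.76031334] [0.61929915 1.00984734 0.00834676] [ 0.5333393  -0.18891491  0.1026317 ]
```

View pics/p7.png

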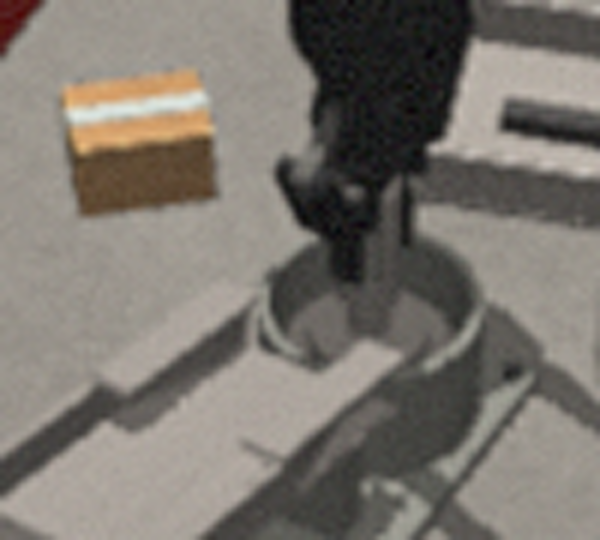

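The plate is at its stop: about 22 N with no further motion, and the tamper is centred in the cup. The bar is visible in the tray at (550,120). I hold it, then lift.

Call:
send_rows(steps=[-1, 0, 0, 0, 0, -1, 0, 0, 0, 0, -1, 0, 0, 0, 0, -1, 0, 0, 0, 0, -1, 0, 0, 0, 0, -1, 0, 0, 0, 0, -1, 0, 0, 0, 0, -1, 0, 0, 0, 0, -1, 0, 0, 0, 0, -1, 0, 0, 0, 0, -1, 0, 0, 0, 0, -1, 0, 0, 0, 0])

```text
clock: 20.1
position: [0.5333, -0.1889, 0.1026]
ee_rot: [0.0, 0.998, -0.069, 0.001]
contact_force: [-4.4, 2.2, 19.0]
width: 0.0262
gripper_force: 90.9
```

Call:
send_rows(steps=[-1, 0, 0, -0.5, 0, -1, 0, 0, -0.8, 0, -1, 0, 0, -1, 0, -1, 0, 0, -2, 0, -1, 0, 0, -3, 0, -1, 0, 0, -4, 0, -1, 0, 0, -2, 0, -1, 0, 0, 0, 0])

```text
clock: 20.9
position: [0.5348, -0.1898, 0.2354]
ee_rot: [0.001, 0.998, -0.069, 0.003]
contact_force: [-0.2, -0.2, -4.3]
width: 0.0262
gripper_force: 88.8
```

Run:
```python
from h import *
delta([.51,.422,.235]);delta([.51,.422,.235],.35)
```

```text
tgt [0.51  0.422 0.235] delta cm [-10.93 -60.24  -0.18] roll 0 yaw -0.139 tool x [ 0.99  -0.139]
tgt [0.51  0.422 0.235] delta cm [-10.93 -60.24  -0.18] roll -28.02 yaw -0.139 tool x [ 0.99  -0.139]
```

Call:
send_rows(steps=[-1, 0, 0, -3, 0, -1, -0.8, -4.6, 0, 0, -1, -0.8, -4.6, 0, 0, -1, -0.8, -4.6, 0, 0, -1, -0.8, -4.6, 0, 0, -1, -0.8, -4.6, 0, 0, -1, -0.8, -4.6, 0, 0, -1, -0.8, -4.6, 0, 0, -1, -0.8, -4.6, 0, 0, -1, -0.8, -4.6, 0, 0, -1, -0.8, -4.6, 0, 0, -1, -0.8, -4.6, 0, 0])

```text
clock: 22.1
position: [0.5146, 0.3261, 0.2596]
ee_rot: [0.001, 0.998, -0.069, -0.002]
contact_force: [-0.0, -0.2, -4.3]
width: 0.0261
gripper_force: 89.6
```

Call:
send_rows(steps=[-1, -0.8, -4.6, 0, 0, -1, -0.7, -4.4, 0, 0, -1, 0, 0, 0, 0, -1, 0, 0, 0, -7, -1, 0, 0, 0, -7, -1, 0, 0, 0, -7, -1, 0, 0, 0, -7, -1, 0, 0, 0, 0])

```text
clock: 22.9
position: [0.5128, 0.415, 0.2598]
ee_rot: [0.001, 0.985, 0.174, -0.002]
contact_force: [0.2, 0.2, -4.0]
width: 0.0264
gripper_force: 90.2
```

Run:
```python
from h import *
from rig import get_state
print(get_state()["position"]);delta([.51,.422,.066])
```

```text
[0.51281261 0.41495459 0.25978605]
tgt [0.51  0.422 0.066] delta cm [ 0.06 -0.78 19.38] roll 0 yaw 0.349 tool x [0.94  0.342]
```

Call:
send_rows(steps=[-1, 0.1, -0.7, 3, 0, -1, 0, 0, 4, 0, -1, 0, 0, 4, 0, -1, 0, 0, 4, 0, -1, 0, 0, 2, 0, -1, 0, 0, 1, 0, -1, 0, 0, 0.5, 0, -1, 0, 0, 0, 0, -1, 0, 0, 0, 0])

```text
clock: 23.8
position: [0.5129, 0.4233, 0.079]
ee_rot: [-0.001, 0.985, 0.174, 0.001]
contact_force: [-1.0, 0.3, -3.4]
width: 0.0263
gripper_force: 90.4
```

Call:
send_rows(steps=[-1, 0, 0, 0.5, 0, -1, 0, 0, 0.5, 0, -1, 0, 0, 0.3, 0, -1, 0, 0, 0.2, 0, -1, 0, 0, 0.2, 0, -1, 0, 0, 0, 0, -1, 0, 0, 0, 0])

```text
clock: 24.5
position: [0.512, 0.4227, 0.0606]
ee_rot: [0.0, 0.985, 0.174, 0.0]
contact_force: [-0.3, -1.4, -4.0]
width: 0.0264
gripper_force: 90.7
```

Call:
send_rows(steps=[-1, 0, 0, 0.1, 0, -1, 0, 0, 0.1, 0, -1, 0, 0, 0, 0])

```text
clock: 24.8
position: [0.5122, 0.4228, 0.0601]
ee_rot: [-0.0, 0.985, 0.174, 0.001]
contact_force: [-1.6, -2.3, 5.0]
width: 0.0262
gripper_force: 91.1
```

Call:
send_rows(steps=[-0.3, 0, 0, -0.05, 0, -0.1, 0, 0, 0, 0, 0.1, 0, 0, 0, 0, 0.1, 0, 0, 0, 0, 0.1, 0, 0, -1, 0, 0.1, 0, 0, -3, 0, 0.1, 0, 0, -4, 0, 0.1, 0, 0, -5, 0, 0.1, 0, 0, -3, 0, 0.1, 0, 0, 0, 0])

```text
clock: 25.8
position: [0.5145, 0.4245, 0.2263]
ee_rot: [-0.002, 0.985, 0.174, 0.006]
contact_force: [-0.0, -0.4, 0.4]
width: 0.0469
gripper_force: 0.0
```

Call:
send_rows(steps=[0.1, -4, 0, 0, 0, 0.1, -4, 0, 0, 0, 0.1, -4, 0, 0, 0, 0.1, -4, 0, 0, 0, 0.1, 0, 0, 0, 0, 0.1, 0, 0, 0, 0])

```text
clock: 26.4
position: [0.361, 0.3677, 0.2193]
ee_rot: [-0.0, 0.985, 0.174, 0.0]
contact_force: [0.7, 0.4, 0.4]
width: 0.047
gripper_force: 0.0
```

Run:
```python
from h import *
from rig import *
b=get_image("side");t=get_image("top")
A=cv2.resize(b["color"][90:430,150:430],(494,600));B=cv2.resize(t["color"][110:260,150:225],(300,600))
cv2.imwrite("pics/p8.png",np.hstack([A,B])[:,:,::-1])
```

```text
(no output)
```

View pics/p8.png

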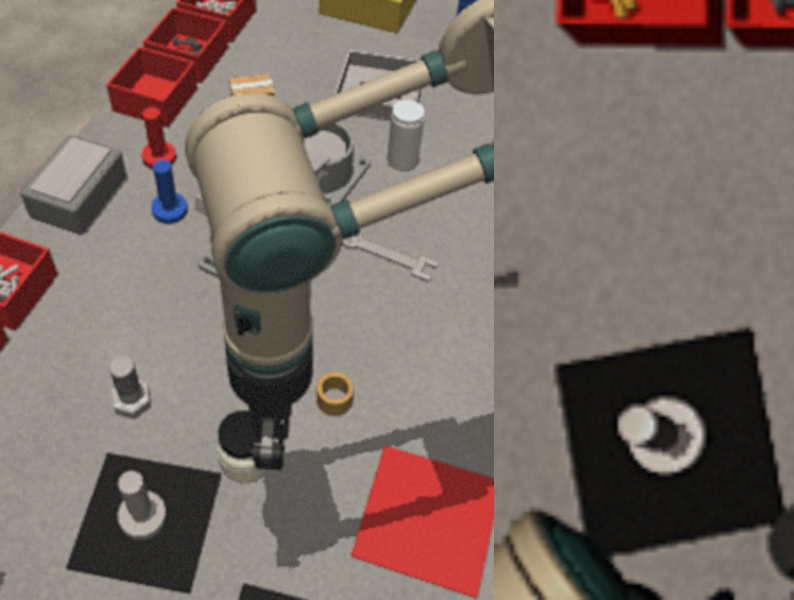

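The tamper stands upright at the centre of the large black mat, in the right panel at (668,437). The arm is clear and the bystanders are where they were, so I hand in.

```bash
python3 -c "
from rig import *
print(sign_off())"
```

```text
the job is handed in; nothing more can be done
None
```

I finished the job and handed it in at about 26 s: the bar lies in the steel tray, the plate was pressed to its stop with about 22 N and held for over a second, then released, and the steel tamper stands upright at the centre of the large black mat. I saw nothing else moved; the sign-off gave no verdict, and I did not check the plate's rise in a picture.

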